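Close the rain flap of a watering timer under its lip

ROBOT

A 6-joint arm with a two-finger parallel gripper is mounted at the origin on the work surface. World frame = base frame: x ahead of the robot, y to its left, z up, the work surface at z = 0. Lengths are in m, angles in rad, forces in N, time in s.
With the tool pointing down it reaches from about 0.375 to 0.9 m from the base axis. Payload 3.1 kg.
Tool frame: the origin (TCP) lies at the very end of the fingers, on their centre line; the grasp point (between the pads) lies 19 mm behind it; z points along the fingers, y is the direction in which the jaws open and shut (so a half turn about z gives the same grasp; the last joint's range is limited). The gripper opens to 85 mm and grips with 20 to 120 N. Pads are 22 mm wide; open, the fingers measure 114 mm over their backs; the gripper's body (76 mm by 85 mm) begins 54 mm behind the grasp point. The pads swing forward as they close: fully open they stand 13 mm farther back than shut.
Start: joints at [0.989, 0.527, 1.433, -0, 1.181, -0.178], TCP at [0.246, 0.575, 0.231] pointing down, gripper open.
Joint ranges: [-3.08, 3.08], [-0.75, 2.2], [0.22, 2.44], [-1.43, 4.57], [0, 2.65], [-2.85, 2.85]. Speed limits (rad/s): [2.79, 2.79, 3.14, 3.14, 3.14, 3.14].

INTERFACE

Orientations are given as a unit quaternion [x, y, z, w].
In Python, from station import manip gives the robot as it stands. The module is installed in compiled form; this text tells all that it offers.
- The arm moves only by the tool send_rows, never from a script. Its argument "commands" is a list of rows, each an object with "delta_pos": the shift along the world's x, y, z in cm, a list of three; "yaw": the turn about the world's z in rad. A call has 1 to 10 rows; each row shifts and turns the pose as measured when the row begins; what a row does not reach is not made up. A row lasts 1/8 s, in which the tool goes at most 62.5 mm and 10.7 degrees, less where a joint would pass 70% of its speed; a pose out of reach is approached as far as the arm can. A call is refused whole if a number of a shift passes 6.25 or a number of a turn 0.188, either way. A call with a gripper value outside its range is refused whole. "grip" is the closure, from -1 (fully open) to 1 (shut), set as the call begins (left out, the last holds). The fingers move at their own pace and stop on an object; "force" is the grip in N (left out, the last holds). Time passes only in rows, so rows that do not move let the fingers close. It gives the time, the measured TCP pose, the force and the opening at its end, in the units of the state.
- manip.sense(): the state, without advancing time (a new reading comes with each control period).
- manip.snapshot(name): name is "side" or "top" or "wrist"; returns the picture (400x640x3 uint8, blue, green, red); there is no depth.
- manip.get_calibration(name): a dict with "fx", "fy", "cx", "cy" (pixels), "dist_coeffs" ([k1, k2, p1, p2, k3] as OpenCV has them; the pictures are not rectified), "world_to_cam" (4x4, takes a point from world to camera coordinates); the wrist camera has in their place "mount" (4x4, takes a point from camera to tool coordinates, whose origin is the TCP and whose axes are the flange's). Camera axes: x right, y down, z forward; pixel columns grow to the right and rows downward; lengths in m; the calibration is good to about 2 mm. A picture is of the moment at which its call begins: read the wrist's pose just before it. get_calibration takes no time and is no camera call.
- manip.sign_off(): hands the job in, once; it reports no verdict.
The state is a dict: "t": time; "q": joint angles; "qd": joint speeds; "tau": joint torques, N m; "tcp_pos": TCP position; "tool_rot": TCP orientation; "force": force on the tool from outside, world axes, zero at the start; "ft_torque": the same for the moment, N m; "finger_gap": opening from 0.0 (shut) to 1.0 (fully open).
Only numpy, scipy, OpenCV 4.12 (cv2) and the standard library are available. Lean on these libraries where they do the work, as an engineer would, in place of code of your own. Each camera call takes 0.05 s, during which the arm holds its last target. There are 200 camera calls.

TASK

Rain is coming: fold the open green rain flap of the watering timer over its dial and buttons, press it flat with the fingertips, and push it along towards the yellow lip until it is fully home beneath the lip and stays shut when you let go. Only push and press the flap, do not pinch it, and leave the flower pot, spray nozzle, trowel and watering can where they are.

Things in the scene. Friction and masses are not known exactly. Their poses are not given: they have to be found in the camera images.
- timer: Grey watering timer, box 170 (its x) by 140 (its y) by 46 mm high, fixed to the ledge. Origin: centre of its underside. z up; x points from the flap's hinge to the yellow lip, the way the flap folds over and is then pushed home. Hinge ears (9 mm wide, tops 64 mm above the ledge) stand at x -85 to -35, y +-63.5 mm; brass hose connectors stick out 28 mm from both y sides.
- lip_mouth (a point): Middle of the lower edge of the yellow lip's mouth, at x = 54, y = 0, z = 60.5 mm in the timer's frame. The lip is a fixed plate 130 mm wide (y), 5 mm thick (underside 60.5 mm, top 65.5 mm above the ledge), overhanging 18 mm; a wall closes it at timer x = 72 mm.
- flap_hinge (a point): Midpoint of the flap's hinge axis, which runs along the timer's y, 55 mm above the ledge; at timer x = -58 mm when joint tuck is 0, and moving with tuck.
- flap_edge (a point): Middle of the flap's free edge, 105 mm from the hinge axis, half-way through the flap's thickness. The flap is a stiff green plate 105 by 105 mm, 5 mm thick, 60 g, its mid-plane passing through the hinge axis.
- push_step (a point): Foot of the white step, on the flap's outer face (towards the robot when open, on top when shut): the surface to push, facing the hinge, 68 mm from its axis. Axes: x from hinge to free edge, z out of the outer face. The step is 96 mm wide, 8 mm high, sloping down on the free-edge side. The outer face between hinge and step is plain: the place for the fingertips.
- flap (a joint): Flap angle, rad: 0 flat over the timer (stopped there), 1.57 upright, at most 1.9; starts open, 1.35 to 1.8. A weak spring opens it (about 0.06 N m net at flat, 1 N at 60 mm from the hinge), so it rises again by itself if let go before its edge is beneath the lip.
- tuck (a joint): Slide of flap and hinge along the timer's x, m: 0 drawn back, 0.018 fully home (stop); starts at 0 to 0.003. Friction about 3 N, stays where left. At 0 the flat flap's edge is 7 mm short of the lip's mouth, at 0.018 11 mm beneath the lip. Slid forward over 6 mm before the flap is flat, the edge lands on top of the lip. The flat flap passes beneath the lip with 3 mm to spare.
- pot: Terracotta flower pot with soil, 92 mm across, 85 mm tall, standing loose beside the timer (left or right). Origin: centre of its underside.
- nozzle: Steel spray nozzle with red squeeze lever, lying loose on its side on the other side of the timer, about 125 by 95 mm, 44 mm high. Origin: on the ledge beneath its middle.
- trowel: Plastic hand trowel, orange blade and black handle, 250 mm long, 26 mm high, lying loose beyond the lip end. Origin: on the ledge beneath its middle; x points to the blade tip.
- can: Green plastic watering can, 150 mm across, 190 mm high, spout along its x, standing loose well to the right (-y). Origin: centre of its underside.
There are look-alikes about, which are no part of the job. Several things look just like the pot: the one meant starts farthest to the robot's right.

How it is judged:
On the way, in this order (a step that is already met when the one before it is completed fails the run):
1. the flap is folded down flat in front of the lip, not yet beneath it (value of joint flap below 0.12 rad and value of joint tuck below 0.011 m).
2. the flap's edge is pushed home beneath the lip (value of joint flap below 0.06 rad and value of joint tuck above 0.013 m), for 0.2 s.
At the end, for the whole second after the job is handed in: The flap lies shut (within 0.06 rad of flat) and at rest, slid at least 13 of its 18 mm so that its edge is at least 6 mm beneath the lip, which holds it down against its spring; pot, nozzle, trowel and can are within 15 mm of where they were, pot and can upright (all of step 2 and velocity of joint flap between -0.05 and 0.05 rad/s and distance of each of pot, nozzle, trowel, can from where it was at the start of the episode below 0.015 m and angle between each of pot, can's own z axis and vertical below 0.2 rad); the robot touches nothing.
It fails at once if a bystander (pot, nozzle, trowel, can) is pushed or lifted more than 15 mm from its place (distance of any of pot, nozzle, trowel, can from where it was at the start of the episode above 0.015 m).
It fails at once if the flap is pinched: the fingers press on its outer face and its underside at once (contact force between the fingers and flap_c0 above 1 N and contact force between the fingers and flap_c1 above 1 N).
It also fails if it takes over 38 s, if anything falls off the work surface, if the arm or the gripper's body presses on something with over 40 N, if the wrist force passes 120 N, or if a joint passes its speed limit or range.

## Working session

There is one attempt and no reset: what is moved stays moved. The work goes in short steps, Python scripts to look and compute and a tool call to move; the robot and the scene stay as the last step left them, time stands still between calls to the robot, and variables do not carry over. Pictures are saved under pics/ and viewed, about 8 in all and at most 12, crops included, and the job is handed in when it is done.

Besides the shell and the picture viewer there is one more tool, called after "Emit:" in YAML: its name, and indented under it one key for each argument. send_rows: Moves the arm, as the interface text tells. Its arguments: {"type":"object","properties":{"commands":{"type":"array","items":{"type":"object","properties":{"delta_pos":{"type":"array","items":{"type":"number"}},"yaw":{"type":"number"}}}},"grip":{"type":"number"},"force":{"type":"number"}},"required":["commands"]}

```bash
mkdir -p pics; cat > h.py <<'E'
import numpy as np, cv2
from station import manip
def snap(n,f):
    im=manip.snapshot(n); cv2.imwrite('pics/'+f,im); return im
def ray(n,px):
    c=manip.get_calibration(n); K=np.array([[c['fx'],0,c['cx']],[0,c['fy'],c['cy']],[0,0,1.]])
    u=cv2.undistortPoints(np.array([[px]],float),K,np.array(c['dist_coeffs'],float))[0,0]
    T=np.linalg.inv(np.array(c['world_to_cam'])); return T[:3,3],T[:3,:3]@np.array([u[0],u[1],1.])
def onz(n,px,z):
    o,d=ray(n,px); return o+d*(z-o[2])/d[2]
def proj(n,P):
    c=manip.get_calibration(n); K=np.array([[c['fx'],0,c['cx']],[0,c['fy'],c['cy']],[0,0,1.]])
    W=np.array(c['world_to_cam']); return cv2.projectPoints(np.array(P,float).reshape(-1,1,3),cv2.Rodrigues(W[:3,:3])[0],W[:3,3],K,np.array(c['dist_coeffs'],float))[0][:,0]
E
python3 - <<'E'
from h import *
s=manip.sense(); print(s)
snap('top','t0.png');snap('side','s0.png')
for n in('top','side'): print(n,np.round(np.linalg.inv(np.array(manip.get_calibration(n)['world_to_cam'])),3))
E
```

```text
{'t': 0.0, 'q': array([ 9.88521304e-01,  5.28493542e-01,  1.43391378e+00,  3.00265317e-05,
        1.18136245e+00, -1.78499336e-01]), 'qd': array([-0.00065954,  0.00056546, -0.00193766,  0.00135997, -0.00046778,
        0.00139171]), 'tau': array([-1.48052036e-04, -4.42354059e+01, -1.78023970e+01, -3.73916018e-04,
        8.35848536e-03,  5.75592139e-06]), 'tcp_pos': array([0.24512567, 0.57415153, 0.23031313]), 'tool_rot': array([ 2.00524668e-01,  9.79688048e-01, -1.00559645e-03, -4.17051195e-04]), 'force': array([-0.61543081, -0.03745341, -0.00127058]), 'ft_torque': array([0.00963969, 0.00733905, 0.0380058 ]), 'finger_gap': 0.9987266831860936}
top [[ 0.022 -0.983  0.184  0.351]
 [-1.    -0.023 -0.004 -0.054]
 [ 0.008 -0.183 -0.983  1.439]
 [ 0.     0.     0.     1.   ]]
side [[ 0.949 -0.177  0.259  0.298]
 [-0.314 -0.544  0.778 -0.922]
 [ 0.003 -0.82  -0.572  0.712]
 [ 0.     0.     0.     1.   ]]
```

View pics/t0.png

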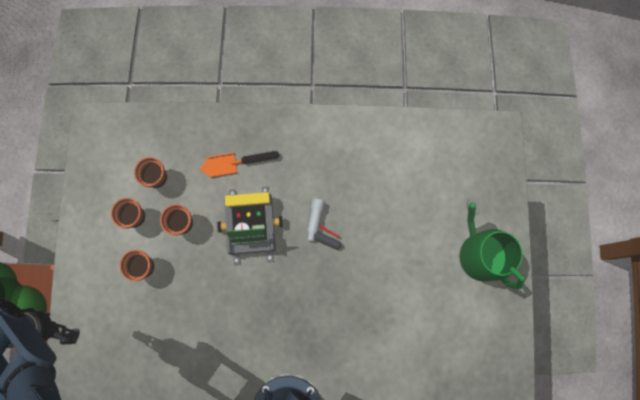

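View pics/s0.png

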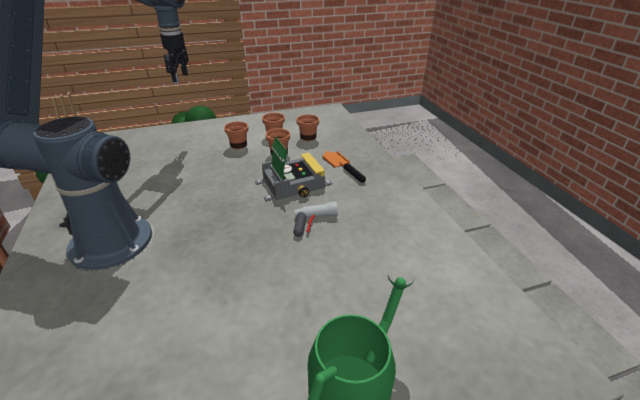

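```bash
python3 - <<'E'
from h import *
im=cv2.imread('pics/t0.png'); hsv=cv2.cvtColor(im,cv2.COLOR_BGR2HSV)
m=cv2.inRange(hsv,(22,130,120),(34,255,255)); 
n,l,st,c=cv2.connectedComponentsWithStats(m); print(st[1:][st[1:,4]>30])
k=1+st[1:,4].argmax(); cs=cv2.findContours((l==k).astype('uint8'),0,1)[0][0]
P=np.array([onz('top',p[0],.0655)[:2] for p in cs],np.float32); r=cv2.minAreaRect(P); print(r, cv2.boxPoints(r))
print(manip.get_calibration('top')['fx'])
g=cv2.inRange(hsv,(45,60,20),(85,255,200))
n,l,st,c=cv2.connectedComponentsWithStats(g); print(st[1:][st[1:,4]>20])
cv2.imwrite('pics/c.png',cv2.resize(im[140:290,180:360],None,fx=4,fy=4,interpolation=cv2.INTER_CUBIC))
E
```

```text
[[225 193  44  13 445]]
((0.6145662665367126, 0.13286516070365906), (0.031025825068354607, 0.12864427268505096), 6.410091876983643) [[0.5919692  0.19505326]
 [0.6063315  0.06721322]
 [0.63716334 0.07067706]
 [0.622801   0.1985171 ]]
473.4134904202393
[[ 460  202   65   87 2977]
 [ 256  211    5    6   23]
 [ 227  228   39   14  331]
 [   0  264   46   48 1142]]
```

View pics/c.png

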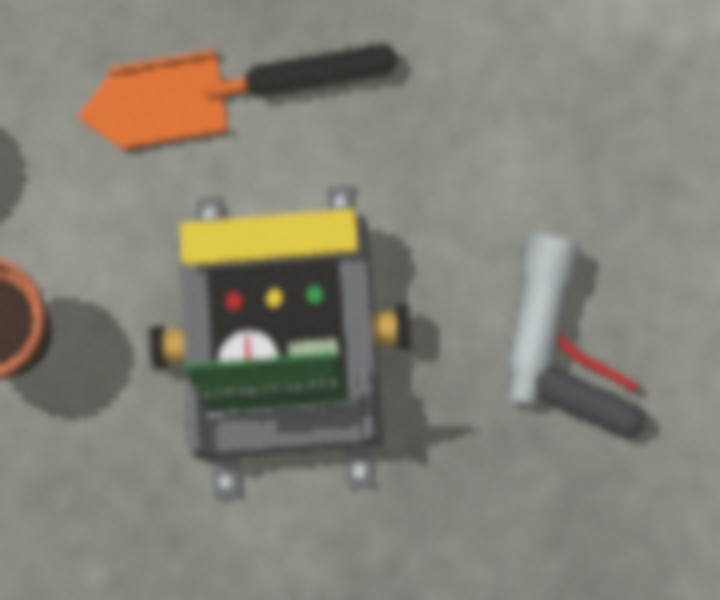

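Emit:
send_rows:
  commands:
    - {"delta_pos": [2.0, -5.1, 0], "yaw": 0.056}
    - {"delta_pos": [2.0, -5.1, 0], "yaw": 0.056}
    - {"delta_pos": [2.0, -5.1, 0], "yaw": 0.056}
    - {"delta_pos": [2.0, -5.1, 0], "yaw": 0.056}
    - {"delta_pos": [2.0, -5.1, 0], "yaw": 0.056}
    - {"delta_pos": [2.0, -5.1, 0], "yaw": 0.056}
    - {"delta_pos": [2.0, -5.1, 0], "yaw": 0.056}
    - {"delta_pos": [2.0, -5.1, 0], "yaw": 0.056}
    - {"delta_pos": [2.0, -5.1, 0], "yaw": 0.056}
  grip: 1

```text
t: 1.23
tcp_pos: [0.4266, 0.1043, 0.228]
tool_rot: [-0.063, 0.998, -0.001, -0.0]
force: [0.9, -0.3, 0.0]
finger_gap: -0.002
```

```bash
python3 - <<'E'
from h import *
s=manip.sense(); print({k:np.round(s[k],4) for k in('t','q','tcp_pos','tool_rot','force','finger_gap')})
snap('wrist','w1.png'); print(manip.get_calibration('wrist'))
E
```

```text
{'t': np.float64(1.225), 'q': array([-0.0145,  0.2837,  1.882 , -0.0022,  0.9759, -1.7102]), 'tcp_pos': array([0.4266, 0.1043, 0.228 ]), 'tool_rot': array([-6.30e-02,  9.98e-01, -9.00e-04, -1.00e-04]), 'force': array([ 0.8803, -0.3317,  0.0143]), 'finger_gap': np.float64(-0.0016)}
{'fx': 293.9719026979666, 'fy': 293.9719026979666, 'cx': 319.4347313107991, 'cy': 202.14113049805852, 'dist_coeffs': array([-0.03584673,  0.        ,  0.        ,  0.        ,  0.        ]), 'mount': array([[ 2.76872095e-04, -9.47353258e-01, -3.20190143e-01,
         8.30674270e-02],
       [ 9.99999959e-01,  2.86492359e-04,  1.70605305e-05,
        -7.91754006e-05],
       [ 7.55696802e-05, -3.20190135e-01,  9.47353298e-01,
        -1.41030838e-01],
       [ 0.00000000e+00,  0.00000000e+00,  0.00000000e+00,
         1.00000000e+00]])}
```

View pics/w1.png

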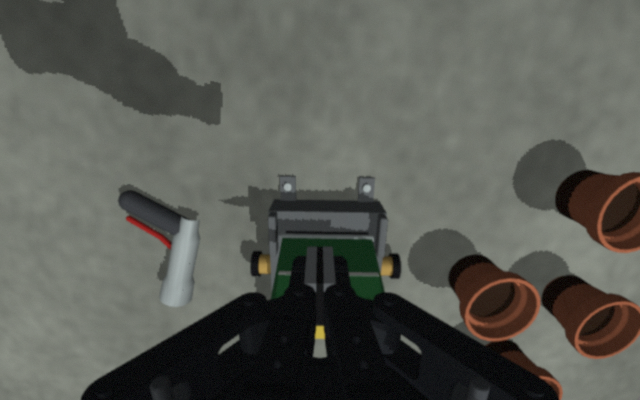

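```bash
cat >> h.py <<'E'
from scipy.spatial.transform import Rotation as R
O=np.array([.5455,.1256,0]);Rt=R.from_euler('z',.11).as_matrix()
def wray(px,pos,quat):
    c=manip.get_calibration('wrist'); K=np.array([[c['fx'],0,c['cx']],[0,c['fy'],c['cy']],[0,0,1.]])
    u=cv2.undistortPoints(np.array([[px]],float),K,np.array(c['dist_coeffs'],float))[0,0]
    M=c['mount']; T=R.from_quat(quat).as_matrix()
    return pos+T@M[:3,3], T@M[:3,:3]@np.array([u[0],u[1],1.])
def tf(p): return np.round((Rt.T@(p-O))*1000,1)
E
python3 - <<'E'
from h import *
s=manip.sense()
for px,z in [((272,202),.046),((384,202),.046),((277,237),.055),((375,237),.055),((262,264),.023),((391,264),.023)]:
    o,d=wray(px,s['tcp_pos'],s['tool_rot']); print(px,z,tf(o+d*(z-o[2])/d[2]))
# step on plane at hinge x, gives angle: ray points as function of x
for px in [(278,274),(380,276)]:
    o,d=wray(px,s['tcp_pos'],s['tool_rot'])
    a=Rt.T@(o-O);b=Rt.T@d
    # solve |(x+58,z-55)|=68
    A=b[0]**2+b[2]**2;X=a[0]+.058;Z=a[2]-.055;B=2*(X*b[0]+Z*b[2]);C=X*X+Z*Z-(.068**2)
    for t in np.roots([A,B,C]): p=a+b*t; print(px,np.round(p*1000,1),'theta',np.arctan2(p[2]-.055,p[0]+.058))
E
```

```text
(272, 202) 0.046 [-89.8 -70.4  46. ]
(384, 202) 0.046 [-91.9  59.7  46. ]
(277, 237) 0.055 [-49.4 -64.7  55. ]
(375, 237) 0.055 [-51.3  50.7  55. ]
(262, 264) 0.023 [  6.6 -91.4  23. ]
(391, 264) 0.023 [ 3.5 82.  23. ]
(278, 274) [  8.9 -67.2  42.9] theta -0.17933532367035954
(278, 274) [-41.3 -54.6 120.9] theta 1.3223359773862589
(380, 276) [ 9.1 63.7 43.7] theta -0.16716575378453818
(380, 276) [-40.7  45.2 120.8] theta 1.313064140811608
```

Emit:
send_rows:
  commands:
    - {"delta_pos": [0, 0, -4.1]}
    - {"delta_pos": [0, 0, -4.1]}
    - {"delta_pos": [0, 0, -4.1]}
    - {"delta_pos": [2, 0.3, 0]}
    - {"delta_pos": [2, 0.3, 0]}
    - {"delta_pos": [1.2, 0.1, 0]}
    - {"delta_pos": [0, 0, 0]}

```text
validation failed for argument at $.co...
```

```bash
cat > st.py <<'E'
from h import *
import sys
s=manip.sense();O[1]=.122;print(s['t'],tf(s['tcp_pos']),np.round(s['tool_rot'],3),np.round(s['force'],1))
if len(sys.argv)>1:
    a=snap('side','x.png')[120:220,220:380]; b=snap('wrist','x2.png')[100:350,200:440]
    cv2.imwrite('pics/'+sys.argv[1],np.hstack([cv2.resize(a,(480,300)),cv2.resize(b,(288,300))]))
E
python3 st.py a.png
```

```text
1.275 [-116.9  -10.7  228.2] [-0.062  0.998 -0.003  0.002] [ 3.  -3.   0.3]
```

View pics/a.png

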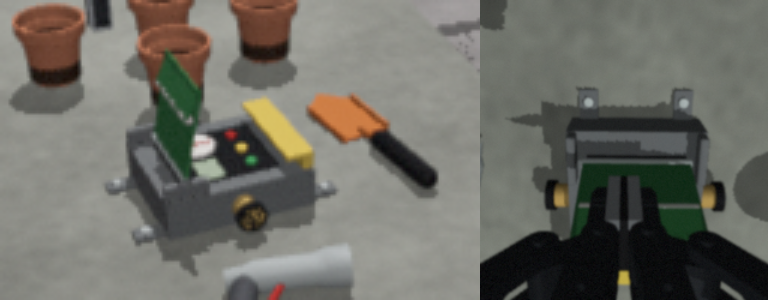

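Emit:
send_rows:
  commands:
    - {"delta_pos": [0, 1.3, -4.1], "yaw": 0}
    - {"delta_pos": [0, 0, -4.1], "yaw": 0}
    - {"delta_pos": [0, 0, -4.1], "yaw": 0}
    - {"delta_pos": [1.5, 0.2, 0], "yaw": 0}
    - {"delta_pos": [1.5, 0.2, 0], "yaw": 0}
    - {"delta_pos": [0, 0, 0], "yaw": 0}
    - {"delta_pos": [0, 0, 0], "yaw": 0}

```text
t: 2.25
tcp_pos: [0.4611, 0.1266, 0.1062]
tool_rot: [-0.061, 0.998, -0.0, 0.005]
force: [1.3, -0.7, -0.2]
finger_gap: -0.004
```

```bash
sed -i 's/O\[1\]=.122;//' st.py; python3 st.py b.png
```

```text
2.25 [-83.8  10.2 106.2] [-0.061  0.998 -0.     0.005] [ 1.3 -0.7 -0.2]
```

View pics/b.png

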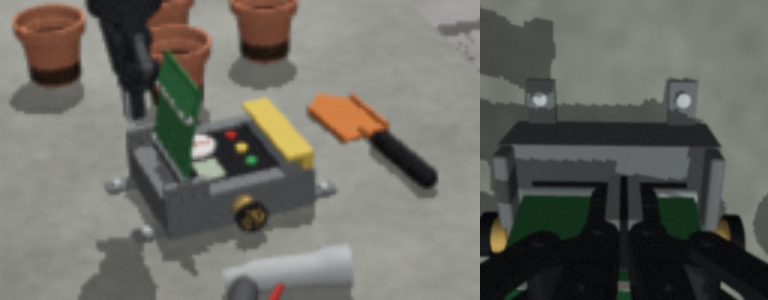

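Emit:
send_rows:
  commands:
    - {"delta_pos": [0.8, -0.4, 0], "yaw": 0}
    - {"delta_pos": [0.8, -0.2, 0], "yaw": 0}
    - {"delta_pos": [0.8, 0.1, 0], "yaw": 0}
    - {"delta_pos": [0.8, 0.1, -0.2], "yaw": 0}
    - {"delta_pos": [0.4, 0, -0.2], "yaw": 0}
    - {"delta_pos": [0, 0, 0], "yaw": 0}

```text
t: 3.1
tcp_pos: [0.4992, 0.1216, 0.1022]
tool_rot: [-0.06, 0.998, -0.0, 0.005]
force: [-0.9, 0.4, 0.4]
finger_gap: 0.0
```

```bash
python3 st.py c2.png
```

```text
3.1 [-46.5   1.1 102.2] [-0.06   0.998 -0.     0.005] [-0.9  0.4  0.4]
```

View pics/c2.png

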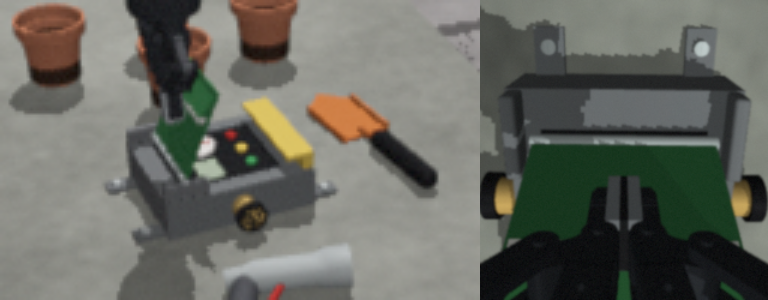

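Emit:
send_rows:
  commands:
    - {"delta_pos": [0.7, 0.1, -0.5], "yaw": 0}
    - {"delta_pos": [0.6, 0, -0.6], "yaw": 0}
    - {"delta_pos": [0.4, 0.1, -0.5], "yaw": 0}
    - {"delta_pos": [0.35, 0, -0.5], "yaw": 0}
    - {"delta_pos": [0.3, 0.1, -0.55], "yaw": 0}
    - {"delta_pos": [0.25, 0, -0.55], "yaw": 0}
    - {"delta_pos": [0.1, 0, -0.6], "yaw": 0}
    - {"delta_pos": [0, 0, 0], "yaw": 0}

```text
t: 4.2
tcp_pos: [0.528, 0.1251, 0.0617]
tool_rot: [-0.06, 0.998, -0.0, 0.005]
force: [0.0, 0.2, 0.9]
finger_gap: -0.002
```

```bash
python3 st.py d.png
```

```text
4.2 [-17.4   1.4  61.7] [-0.06   0.998 -0.     0.005] [0.  0.2 0.9]
```

View pics/d.png

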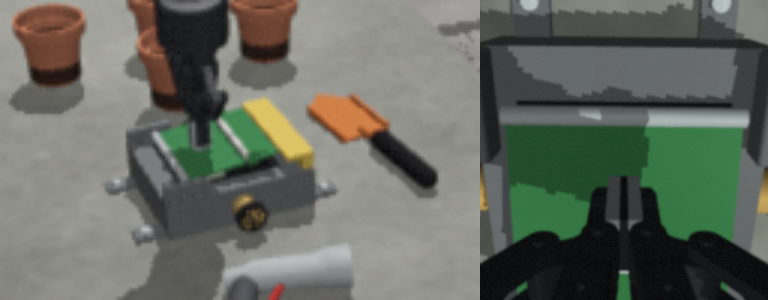

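Nearly flat, its edge in front of the lip. Press down on to the stop.

Emit:
send_rows:
  commands:
    - {"delta_pos": [0, 0, -0.3], "yaw": 0}
    - {"delta_pos": [0, 0, -0.2], "yaw": 0}
    - {"delta_pos": [0, 0, -0.1], "yaw": 0}
    - {"delta_pos": [0, 0, -0.1], "yaw": 0}

```text
t: 4.8
tcp_pos: [0.5285, 0.1251, 0.0572]
tool_rot: [-0.06, 0.998, -0.0, 0.006]
force: [-1.7, -1.2, 10.6]
finger_gap: 0.002
```

```bash
python3 st.py e.png
```

```text
4.8 [-17.    1.4  57.2] [-0.06   0.998 -0.     0.006] [-1.7 -1.2 10.6]
```

View pics/e.png

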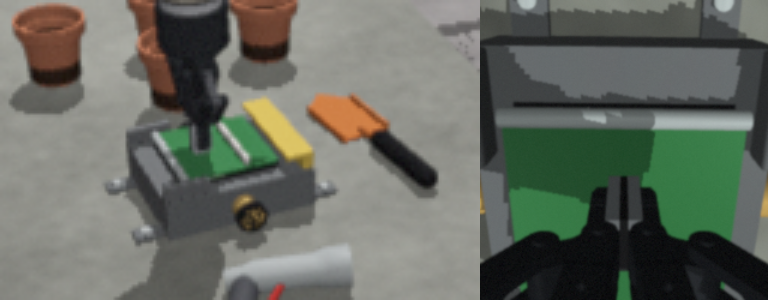

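Emit:
send_rows:
  commands:
    - {"delta_pos": [0.5, 0.05, -0.05], "yaw": 0}
    - {"delta_pos": [0.5, 0.05, -0.05], "yaw": 0}
    - {"delta_pos": [0.5, 0.05, -0.05], "yaw": 0}
    - {"delta_pos": [0.5, 0.05, -0.05], "yaw": 0}
    - {"delta_pos": [0.4, 0.05, -0.05], "yaw": 0}

```text
t: 5.52
tcp_pos: [0.543, 0.1268, 0.0572]
tool_rot: [-0.061, 0.998, -0.001, -0.004]
force: [-3.2, -1.4, 8.0]
finger_gap: -0.001
```

```bash
python3 st.py
```

```text
5.525 [-2.3  1.4 57.2] [-0.061  0.998 -0.001 -0.004] [-3.2 -1.4  8. ]
```

Emit:
send_rows:
  commands:
    - {"delta_pos": [0.6, 0.05, -0.05], "yaw": 0}
    - {"delta_pos": [0.6, 0.05, -0.05], "yaw": 0}
    - {"delta_pos": [0.6, 0.05, -0.05], "yaw": 0}
    - {"delta_pos": [0.6, 0.05, -0.05], "yaw": 0}
    - {"delta_pos": [0.6, 0.05, -0.05], "yaw": 0}

```text
t: 6.15
tcp_pos: [0.5453, 0.1271, 0.0571]
tool_rot: [-0.063, 0.997, -0.002, -0.035]
force: [-9.4, -1.3, 14.1]
finger_gap: 0.003
```

```bash
python3 st.py f.png
```

```text
6.15 [-0.   1.5 57.1] [-0.063  0.997 -0.002 -0.035] [-9.4 -1.3 14.1]
```

View pics/f.png

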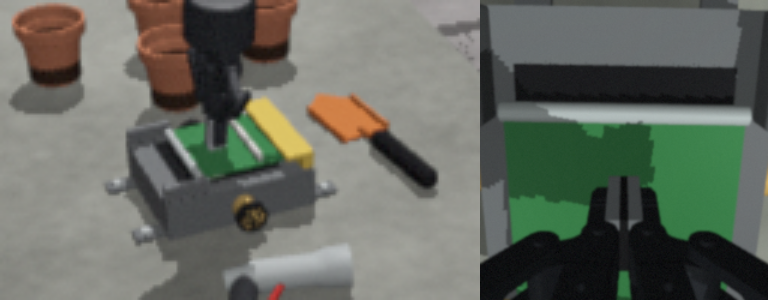

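Emit:
send_rows:
  commands:
    - {"delta_pos": [0, 0, 0.3], "yaw": 0}
    - {"delta_pos": [0, 0, 1], "yaw": 0}
    - {"delta_pos": [-1, 0, 4], "yaw": 0}
    - {"delta_pos": [-2, 0, 4], "yaw": 0}
    - {"delta_pos": [-3, 0, 4], "yaw": 0}
    - {"delta_pos": [0, 0, 0], "yaw": 0}
    - {"delta_pos": [0, 0, 0], "yaw": 0}

```text
t: 7.12
tcp_pos: [0.4846, 0.1267, 0.1942]
tool_rot: [-0.063, 0.997, -0.002, -0.033]
force: [-1.0, -0.2, -1.0]
finger_gap: -0.0
```

```bash
python3 st.py g.png; python3 - <<'E'
from h import *
im=snap('top','t2.png'); a=cv2.imread('pics/t0.png')
print([ (x0,np.abs(im[s].astype(int)-a[s]).mean().round(2)) for x0,s in dict(trowel=np.s_[145:185,195:285],nozzle=np.s_[195:255,300:350],can=np.s_[195:300,450:540],pot=np.s_[200:240,155:195]).items()])
E
```

```text
7.125 [-60.4   7.8 194.2] [-0.063  0.997 -0.002 -0.033] [-1.  -0.2 -1. ]
[('trowel', np.float64(8.16)), ('nozzle', np.float64(8.65)), ('can', np.float64(7.43)), ('pot', np.float64(12.62))]
```

View pics/g.png

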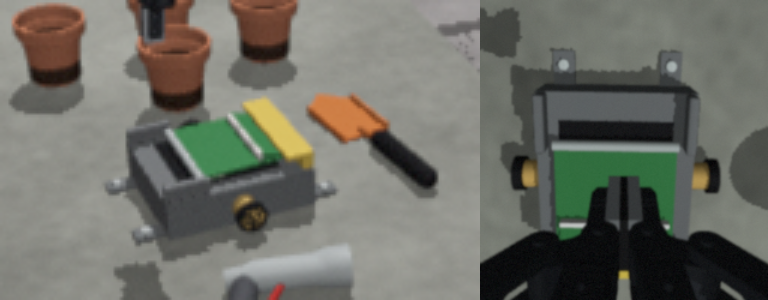

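```bash
python3 - <<'E'
from h import *
for f in('e.png','g.png'):
    im=cv2.imread('pics/'+f)[:,:480]; hsv=cv2.cvtColor(im,cv2.COLOR_BGR2HSV)
    m=cv2.inRange(hsv,(0,0,165),(180,70,255)); m[:90]=0; m[190:]=0; m[:,:140]=0; m[:,300:]=0
    n,l,st,c=cv2.connectedComponentsWithStats(m)
    for k in range(1,n):
        if st[k,4]>40:
            ys,xs=np.where(l==k); ps=[tf(onz('side',((x+.5)/3-.5+220,(y+.5)/3-.5+120),.063)) for x,y in zip(xs,ys)]
            ps=np.array(ps); g=np.polyfit(ps[:,1],ps[:,0],1); print(f,st[k],'mean x,y',ps.mean(0).round(1),'y',ps[:,1].min(),ps[:,1].max(),g.round(3))
    y=cv2.inRange(hsv,(22,130,100),(34,255,255)); y[:,:235]=0; ys,xs=np.where(y>0)
    ps=np.array([tf(onz('side',((x+.5)/3-.5+220,(y+.5)/3-.5+120),.0655)) for x,y in zip(xs,ys)]); print('lip x range at |y|<40',np.percentile(ps[abs(ps[:,1])<40][:,0],[2,98]))
s=manip.sense()
from h import *
p=s['tcp_pos'];q=s['tool_rot']
# crop g: wrist part x=(u-480)/1.2+200, y=v/1.2+100 ; slot 121..142 rows, flap hinge bar 147, step 225, box rear 88
for v,z in((88,.046),(121,.046),(147,.06),(225,.0655)):
    o,d=wray(((615-480)/1.2+200,v/1.2+100),p,q); print(v,tf(o+d*(z-o[2])/d[2]))
# object shift vs start
a=cv2.imread('pics/t0.png',0).astype(np.float32); b=cv2.imread('pics/t2.png',0).astype(np.float32)
for n,(y0,y1,x0,x1) in dict(trowel=(145,185,195,285),nozzle=(195,255,300,350),can=(195,300,450,540),pot=(200,240,155,195)).items():
    print(n,cv2.phaseCorrelate(a[y0:y1,x0:x1],b[y0:y1,x0:x1],cv2.createHanningWindow((x1-x0,y1-y0),cv2.CV_32F)))
E
```

```text
e.png [242  95  58  39 155] mean x,y [85.8 45.6 63. ] y -20.3 77.4 [-0.196 94.687]
e.png [220 123  29  37 218] mean x,y [19.6 -4.9 63. ] y -46.8 36.1 [3.0000e-03 1.9629e+01]
e.png [154 133  14  17  90] mean x,y [-54.1  26.4  63. ] y 8.2 45.7 [-2.000e-03 -5.403e+01]
lip x range at |y|<40 [55.6   84.728]
g.png [242  95  58  39 131] mean x,y [85.9 44.9 63. ] y -20.3 76.9 [-0.194 94.593]
g.png [227 111  35  44 254] mean x,y [36.   6.7 63. ] y -42.7 57.2 [5.0000e-03 3.5974e+01]
g.png [168 130  34  47 252] mean x,y [-38.5  -6.9  63. ] y -57.1 45.6 [ 3.000e-03 -3.849e+01]Traceback (most recent call last):
  File "<stdin>", line 11, in <module>
  File "h.py", line 10, in onz
    o,d=ray(n,px); return o+d*(z-o[2])/d[2]
        ~~~^^^^^^
  File "h.py", line 6, in ray
    c=manip.get_calibration(n); K=np.array([[c['fx'],0,c['cx']],[0,c['fy'],c['cy']],[0,0,1.]])
ValueError: time passes only in moves, steps and waits
```

```bash
python3 - <<'E'
import cv2,numpy as np
from station import manip
a=cv2.imread('pics/t0.png',0).astype(np.float32); b=cv2.imread('pics/t2.png',0).astype(np.float32)
for n,(y0,y1,x0,x1) in dict(trowel=(145,185,195,285),nozzle=(195,255,300,350),can=(195,300,450,540),pot=(200,240,155,195)).items():
    print(n,cv2.phaseCorrelate(a[y0:y1,x0:x1],b[y0:y1,x0:x1],cv2.createHanningWindow((x1-x0,y1-y0),cv2.CV_32F)))
s=manip.sense(); print(s['t'],s['tcp_pos'],s['force']); manip.sign_off()
E
```

```text
trowel ((-0.11040539547062878, -0.07513138487204785), 0.9143960703743829)
nozzle ((-0.09277021915086792, -0.07695798981277946), 0.9670382687250774)
can ((-0.01951004338111062, 0.08065024906404972), 0.9073009557684754)
pot ((-0.3681731680543372, 0.13379328142165292), 0.8356985196471214)
7.275 [0.48433751 0.12668983 0.19322237] [-0.79512029  0.57244669 -0.03660027]
the job is handed in; nothing more can be done
```

I folded the flap over with the closed fingertips, pressed it flat in front of the lip (about 10 N), and slid it forward to its stop. Then I lifted clear and handed the job in at about 7.3 s. `sign_off` gives no verdict, so I don't know how the run was judged.

**Flap:** With the arm clear, the last pictures show it flat and staying shut, its edge beneath the yellow lip. The hinge bar measured at timer x ≈ -38.5 mm, about -40 mm once the 1.6 mm lip offset is removed. That is a slide of about 16 to 18 mm of 18.

**Bystanders:** Comparing the top camera before and after, the trowel, nozzle, can and pot shifted less than 0.4 px, about 1 mm. I took the pot nearest the timer to be the one meant, and I never touched any of them.

**What didn't go cleanly:**
- The first wrist-camera fix disagreed with the top camera by about 5 mm, because the arm was still settling. I trusted the top camera instead.
- The flap slid home at least partly on fingertip friction. I did not confirm that the fingers reached the white step.
- The tool tilted about 0.07 rad as it pushed against the stop.
- One check script stopped with a station error before its last wrist-camera cross-check of the slide, and I did not rerun that part.

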